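# Sanitise the garlic press and hold it up to drip off

## Task

Sanitise the garlic press in the grey drip tray: push the blue pump head of the white bottle all the way down so that it squirts onto the press, and let it spring back. Then take the press by its handles, draw it out from under the nozzle and hold it in the air with its basket over the middle of the small bowl in front of the robot, about 15 cm above the worktop, basket end slanting down at about 40 degrees, the side that lay uppermost still up and not rolled sideways. Finish while still holding it there, motionless and touching only the gripper, without shifting the bowl, salt shaker, garlic bulb or lime.

Things in the scene. Friction and masses are not known exactly. Their poses are not given: they have to be found in the camera images.
- garlic_press: steel garlic press lying closed, rigid, 39x166x19 mm, 0.24 kg. Origin: centre of underside, on the tray floor (z = 4 mm). y is its length: thick basket end y = 34 to 76, x = -21 to 20 mm; two handles side by side y = -83 to 34, x = -21 to 10 mm (middle x = -5.5), 17 mm high. Balances near the origin; grip across x at y = -15 to -35 mm. z: side lying uppermost
- basket (a point): the middle of the press's basket: the point (4, 54, 8.5) mm in the garlic press's frame. This point is to be held over the bowl
- station: fixed grey drip tray with a white pump bottle fixed in it (58 mm diameter, foot 82 mm, collar top z = 153 mm, axis at x = 35, y = 80 mm). Origin at z = 0; tray x = -110 to 85, y = -110 to 120 mm, floor 4 mm, lip 7 mm high. The press lies along y at x about -30 mm, basket under the nozzle; raise it 20 to 60 mm, then draw it out toward -x about 100 mm
- pump_top (a point): centre of the top of the blue round pump head (36 mm diameter, about 188 mm above the worktop when up); it moves with the head. Press here straight down
- nozzle (a point): mouth of the blue spout, 162 mm above the worktop when up, at station x = -30, y = 50 mm; the spout, 10 mm thick, runs from the pump head to here
- pump_head (a joint): how far the pump head is pressed down, m: 0 up, 0.012 fully down. Spring: 1.8 N to start, 5.4 N fully down; it springs back by itself
- drip_bowl: small off-white bowl on the worktop in front of the robot (not the similar one far to the left beside the sink); 116 mm diameter, 50 mm high, loose; origin at the centre of its underside
- salt_shaker: glass salt shaker with steel cap, 44 mm diameter, 90 mm high, standing loose near the work; origin at its underside; leave alone
- garlic_bulb: garlic bulb, 53 mm wide and 52 mm high, loose near the work; origin at its underside; leave alone
- lime: green lime, 52 x 45 x 45 mm, loose near the work; origin at its underside; leave alone
Not all that is in view belongs to the job. What is shaped like the drip_bowl but yellow is not meant.

How it is judged:
By the outcome, as a careful person would: the job done as asked, in the order asked, and still so for the second after the job is handed in, while the arm keeps its last pose, push and grip.
It also fails if it takes over 64 s, if anything falls off the work surface, if the arm or the gripper's body presses on something with over 40 N, if the wrist force passes 120 N, or if a joint passes its speed limit or range.

## Robot

A 7-joint arm with a two-finger parallel gripper is mounted at the origin on the work surface; the furniture and walls round the work are solid. World frame = base frame: x ahead of the robot, y to its left, z up, the work surface at z = 0. Lengths are in m, angles in rad, forces in N, time in s.
With the tool pointing down it reaches from about 0.425 to 0.925 m from the base axis. Payload 6.8 kg.
Tool frame: the origin (TCP) lies between the finger pads; the fingertips stand 22 mm ahead of it and the grasp point (between the pads) lies 3 mm ahead of it; z points along the fingers, y is the direction in which the jaws open and shut (so a half turn about z gives the same grasp; the last joint's range is limited). The gripper opens to 85 mm and grips with 20 to 120 N. Pads are 22 mm wide; open, the fingers measure 114 mm over their backs; the gripper's body (76 mm by 85 mm) begins 54 mm behind the grasp point. The pads swing forward as they close: fully open they stand 13 mm farther back than shut.
Start: joints at [1.004, 0.477, 0.022, 1.555, -0.011, 1.109, -0.083], TCP at [0.299, -0.605, 0.253] pointing down, gripper open.
Joint ranges: [-2.96, 2.96], [-0.34, 2.1], [-1.41, 1.46], [0.24, 2.44], [-1.37, 4.51], [0.17, 1.92], [-2.96, 2.96]. Speed limits (rad/s): [2.39, 2.39, 3.14, 3.14, 3.14, 3.14, 3.14].

## Interface

Orientations are given as a unit quaternion [w, x, y, z].
In Python, from station import bot gives the robot as it stands. The module is installed in compiled form; this text tells all that it offers.
- The arm moves only by the tool drive_tool, never from a script. Its argument "series" is one flat list of numbers, 7 for each row, row after row: the opening, from -1 (shut) to 1 (fully open), then the shift along the tool's x, y, z in mm, then the turn, a rotation vector about the tool's x, y, z in rad. In form: [jaw, x, y, z, wx, wy, wz, jaw, x, y, z, wx, wy, wz, ...]. A call has 1 to 12 rows; each row shifts and turns the commanded pose from where the row before left it, along the tool's axes as they then stand; what a row does not reach is not made up. A row lasts 1/8 s, in which the tool goes at most 62.5 mm and 10.7 degrees, less where a joint would pass 70% of its speed; a pose out of reach is approached as far as the arm can. A call with a gripper value outside its range is refused whole. The fingers move at their own pace and stop on an object; "force" is the grip in N (left out, the last holds). Time passes only in rows, so rows that do not move let the fingers close. It gives the time, the measured TCP pose, the force and the opening at its end, in the units of the state.
- bot.get_obs(): the state, without advancing time (a new reading comes with each control period).
- bot.read_camera(name): name is "side" or "top" or "wrist"; returns a dict with "pixels" (400x640x3 uint8, blue, green, red), "camera_matrix" (3x3 intrinsics, pixels), "rvec" (rotation vector, rad) and "tvec" (3), from world to camera coordinates, as OpenCV has them. Camera axes: x right, y down, z forward; pixel columns grow to the right and rows downward; lengths in m; the calibration is good to about 2 mm. A picture is of the moment at which its call begins. There is no depth.
- bot.hand_in(): hands the job in, once; it reports no verdict.
The state is a dict: "t": time; "q": joint angles; "joint_vel": joint speeds; "joint_torque": joint torques, N m; "eef_pos": TCP position; "tool_rot": TCP orientation; "contact_force": force on the tool from outside, world axes, zero at the start; "torque": the same for the moment, N m; "gripper_width": opening from 0.0 (shut) to 1.0 (fully open).
Only numpy, scipy, OpenCV 4.12 (cv2) and the standard library are available. Lean on these libraries where they do the work, as an engineer would, in place of code of your own. Each camera call takes 0.05 s, during which the arm holds its last target. There are 200 camera calls.

## Working session

There is one attempt and no reset: what is moved stays moved. The work goes in short steps, Python scripts to look and compute and a tool call to move; the robot and the scene stay as the last step left them, time stands still between calls to the robot, and variables do not carry over. Pictures are saved under pics/ and viewed, about 8 in all and at most 12, crops included, and the job is handed in when it is done.

Besides the shell and the picture viewer there is one more tool, called after "Request:" as name(argument=value, ...) on one line, values as JSON. drive_tool: Moves the arm, as the interface text tells. Its arguments: {"type":"object","properties":{"series":{"type":"array"},"force":{"type":"number"}},"required":["series"]}

```bash
mkdir -p pics
python3 - <<'E'
from station import bot
import cv2,numpy as np,pickle
o=bot.get_obs();print(o)
d={}
for n in("side","top","wrist"):
    c=bot.read_camera(n);d[n]=c;cv2.imwrite(f"pics/{n}0.png",c["pixels"])
    R=cv2.Rodrigues(np.array(c["rvec"]))[0];print(n,c["camera_matrix"],(-R.T@np.array(c["tvec"]).ravel()).round(3),R.round(2).tolist())
pickle.dump(d,open("d0.pkl","wb"))
E
```

```text
{'t': 0.0, 'q': array([ 1.00392384,  0.47779431,  0.02232834,  1.55645357, -0.01150488,
        1.10931161, -0.08310494]), 'joint_vel': array([ 2.87046016e-05,  2.28178921e-03, -2.05009056e-03,  1.05171131e-03,
       -6.92585204e-04, -9.89944200e-04,  1.11027055e-03]), 'joint_torque': array([ 7.12628753e-04, -5.96447539e+01,  1.60817306e+00, -2.81197947e+01,
        1.24863055e-02,  9.34629614e-03, -3.25514415e-07]), 'eef_pos': array([ 0.29867169, -0.60470466,  0.25232846]), 'tool_rot': array([-8.78752923e-04,  9.73802927e-01,  2.27391763e-01, -2.70505881e-04]), 'contact_force': array([0.32894945, 0.25699872, 0.37149765]), 'torque': array([-0.02354236,  0.01032712,  0.01590575]), 'gripper_width': 0.9980731788722955}
side [[433.24864171   0.         326.11200372]
 [  0.         433.24864171 196.96460326]
 [  0.           0.           1.        ]] [ 0.646 -1.144  0.645] [[0.99, 0.12, 0.03], [0.08, -0.41, -0.91], [-0.1, 0.9, -0.42]]
top [[477.10442584   0.         324.88934737]
 [  0.         477.10442584 199.69005118]
 [  0.           0.           1.        ]] [ 0.263 -0.042  1.356] [[-0.02, -1.0, 0.01], [-0.98, 0.02, -0.22], [0.22, -0.01, -0.98]]
wrist [[351.57222405   0.         319.0542458 ]
 [  0.         351.57222405 197.92027012]
 [  0.           0.           1.        ]] [ 0.366 -0.571  0.372] [[0.44, -0.9, -0.0], [-0.86, -0.42, 0.3], [-0.27, -0.13, -0.96]]
```

View pics/side0.png

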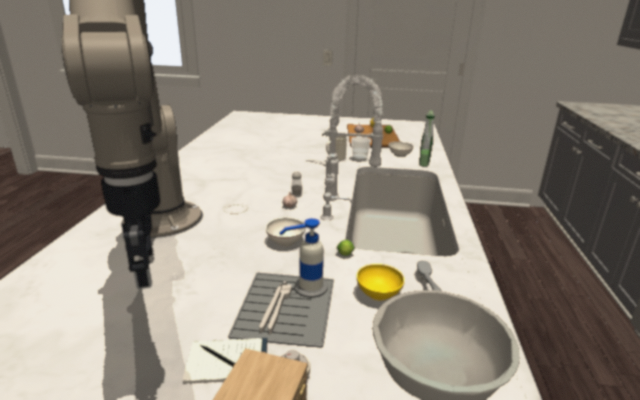

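View pics/top0.png

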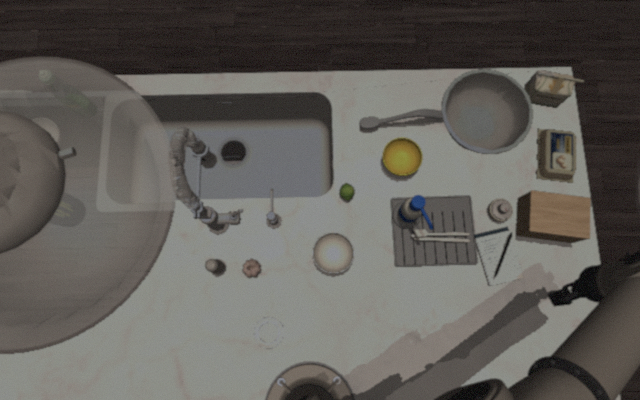

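Side view: press in the tray at (275,305), bottle with blue head at (312,224), bowl at (286,231). Top view: tray (433,231), blue head (418,203), nozzle about (428,220), press (440,236), bowl (333,253).

Could be taken for the drip bowl: yellow bowl (402,157 top), the far bowl by the sink (side 400,148), the big pan (487,110). The off-white one at (333,253) fits. For the salt shaker, the top view has (214,266) and another steel item at (500,210).

Next I'll crop closer and measure.

```bash
cat > h.py <<'E'
import cv2,numpy as np
def cam(c):
    R=cv2.Rodrigues(np.array(c["rvec"]))[0];t=np.array(c["tvec"]).ravel();return c["camera_matrix"],R,t
def ray(c,p):
    K,R,t=cam(c);d=R.T@(np.linalg.inv(K)@[p[0],p[1],1]);return -R.T@t,d/np.linalg.norm(d)
def plane(c,p,z):
    o,d=ray(c,p);return o+d*(z-o[2])/d[2]
def tri(c1,p1,c2,p2):
    a,u=ray(c1,p1);b,v=ray(c2,p2)
    s=np.linalg.lstsq(np.c_[u,-v],b-a,rcond=None)[0];x,y=a+s[0]*u,b+s[1]*v
    return (x+y)/2,np.linalg.norm(x-y)
def proj(c,P):
    K,R,t=cam(c);q=K@(R@np.array(P,float)+t);return q[:2]/q[2]
E
python3 - <<'E'
from h import *
import pickle
d=pickle.load(open("d0.pkl","rb"))
s=d["side"]["pixels"][205:350,215:375];t=d["top"]["pixels"][180:280,300:500]
a=cv2.resize(s,None,fx=4,fy=4,interpolation=cv2.INTER_CUBIC)
b=cv2.resize(t,None,fx=4,fy=4,interpolation=cv2.INTER_CUBIC)
cv2.imwrite("pics/cs.png",a);cv2.imwrite("pics/ct.png",b)
for n in("side","top"):
    im=d[n]["pixels"];h=cv2.cvtColor(im,cv2.COLOR_BGR2HSV)
    m=cv2.inRange(h,(105,150,60),(128,255,255));k,_,st,ce=cv2.connectedComponentsWithStats(m)
    print(n,[(st[i].tolist(),ce[i].round(1)) for i in range(1,k) if st[i][4]>15])
E
```

```text
side [([282, 220, 36, 13, 106], array([306.4, 224.1])), ([307, 235, 10, 7, 58], array([311.5, 238.3])), ([301, 264, 21, 16, 272], array([310.7, 271.4]))]
top [([411, 196, 22, 33, 173], array([419.9, 206.2]))]
```

View pics/cs.png

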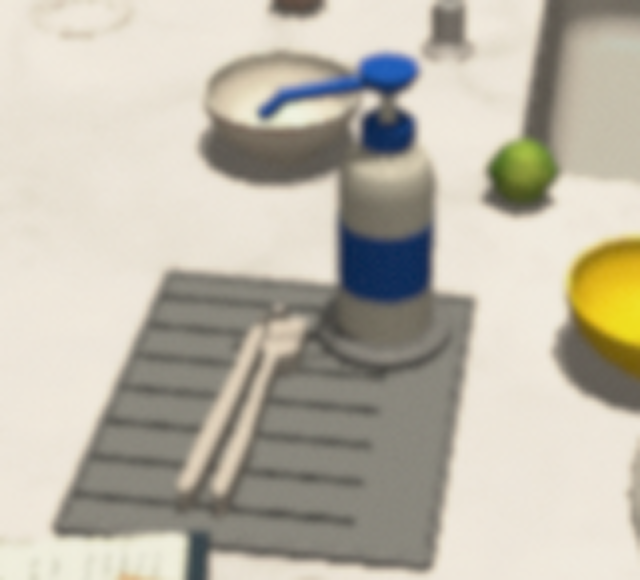

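View pics/ct.png

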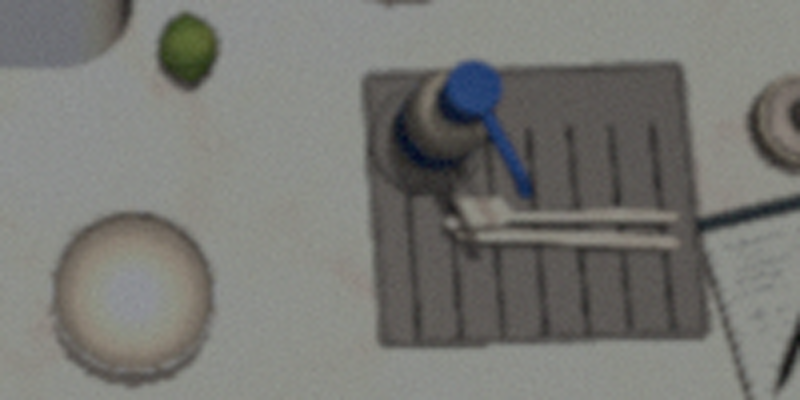

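Run:
```python
from h import *
import pickle
d=pickle.load(open("d0.pkl","rb"));S,T=d["side"],d["top"]
s=lambda u,v:(215+u/4,205+v/4)
t=lambda u,v:(300+u/4,180+v/4)
L={"pump":((388,70),(472,87)),"noz":((264,113),(528,192)),"bowlrim":((283,88),(133,287)),
"c-+":((170,272),(381,346)),"c++":((473,298),(365,73)),"c+-":((432,567),(683,64)),"c--":((57,530),(707,337)),
"hA":((187,490),(677,242)),"hB":((222,492),(673,216)),"basket":((290,335),(482,212)),"lime":((522,172),(188,47))}
P={}
for k,(a,b) in L.items():
    p,e=tri(S,s(*a),T,t(*b));P[k]=p;print(k,p.round(4),"err",round(e*1000,1))
for k in("hA","hB","basket"): print(k,"top plane z=.02",plane(T,t(*L[k][1]),.02).round(4),"side",plane(S,s(*L[k][0]),.02).round(4))
# rigid fit of station (2D)
M=np.array([[-110,120],[85,120],[85,-110],[-110,-110],[35,80],[-30,50]])/1000
W=np.array([P[k][:2] for k in("c-+","c++","c+-","c--","pump","noz")])
mc,wc=M.mean(0),W.mean(0);A=(M-mc);B=(W-wc)
th=np.arctan2((A[:,0]*B[:,1]-A[:,1]*B[:,0]).sum(),(A*B).sum());R=np.array([[np.cos(th),-np.sin(th)],[np.sin(th),np.cos(th)]])
o=wc-R@mc;print("yaw",np.degrees(th),"orig",o.round(4),"res mm",((W-(M@R.T+o))*1000).round(1).tolist())
```

```text
pump [ 0.5173 -0.2878  0.1837] err 4.0
noz [ 0.4526 -0.3216  0.1685] err 5.0
bowlrim [ 0.4106 -0.0744  0.0474] err 3.0
c-+ [ 0.3718 -0.2486  0.004 ] err 6.5
c++ [ 0.5674 -0.248   0.0061] err 3.7
c+- [ 0.5707 -0.4798  0.0054] err 6.3
c-- [ 0.374  -0.4795  0.0018] err 8.2
hA [ 0.439  -0.4592  0.0193] err 6.6
hB [ 0.4574 -0.458   0.0195] err 6.4
basket [ 0.4641 -0.3226  0.0201] err 8.6
lime [ 0.5862 -0.1191  0.022 ] err 4.7
hA top plane z=.02 [ 0.4357 -0.46    0.02  ] side [ 0.4423 -0.4588  0.02  ]
hB top plane z=.02 [ 0.4542 -0.4588  0.02  ] side [ 0.4606 -0.4575  0.02  ]
basket top plane z=.02 [ 0.46   -0.3237  0.02  ] side [ 0.4681 -0.3209  0.02  ]
yaw 0.49239629222871556 orig [ 0.4834 -0.3691] res mm [[-0.5, 1.5], [0.1, 0.4], [1.4, -1.4], [-0.3, 0.6], [-0.4, 1.1], [-0.3, -2.2]]
```

Tray fit: yaw 0.5°, residuals about 2 mm, pump top at z≈0.184 (text says 0.188). Bowl centre is about (0.411,-0.074), and the rim at 0.047 agrees with 0.050. Now I'll move above the pump with the jaws shut.

Request:
drive_tool(series=[-1, 42, -23.4, 0, 0, 0, 0, -1, 42, -23.4, 0, 0, 0, 0, -1, 42, -23.4, 0, 0, 0, 0, -1, 42, -23.4, 0, 0, 0, 0, -1, 42, -23.4, 0, 0, 0, 0, -1, 42, -23.4, 0, 0, 0, 0, -1, 42, -23.4, 0, 0, 0, 0, -1, 42, -23.4, 0, 0, 0, 0, -1, 0, 0, 0, 0, 0, -0.185, -1, 0, 0, 0, 0, 0, -0.185, -1, 0, 0, 0, 0, 0, -0.185, -1, 0, 0, 0, 0, 0, -0.185])

```text
t: 1.65
eef_pos: [0.5171, -0.2885, 0.253]
tool_rot: [-0.0, 0.824, 0.567, -0.0]
contact_force: [-0.1, 0.1, 0.8]
gripper_width: -0.001
```

Request:
drive_tool(series=[-1, 0, 0, 0, 0, 0, -0.185, -1, 0, 0, 0, 0, 0, -0.185, -1, 0, 0, 0, 0, 0, 0, -1, 0, 0, 0, 0, 0, 0])

```text
t: 2.15
eef_pos: [0.5172, -0.2886, 0.2532]
tool_rot: [-0.0, 0.709, 0.705, -0.0]
contact_force: [-0.5, 0.3, -0.6]
gripper_width: -0.003
```

```bash
cat >> h.py <<'E'
from scipy.spatial.transform import Rotation as Ro
def st(bot):
    o=bot.get_obs();q=o["tool_rot"];R=Ro.from_quat([q[1],q[2],q[3],q[0]]).as_matrix()
    print("t",round(o["t"],2),"p",o["eef_pos"].round(4),"x",R[:,0].round(3),"y",R[:,1].round(3),"z",R[:,2].round(3),"F",o["contact_force"].round(1),"w",round(o["gripper_width"],3),"q",o["q"].round(2));return o,R
E
python3 - <<'E'
from h import *
from station import bot
import pickle
o,R=st(bot);d={}
for n in("side","top","wrist"):
    c=bot.read_camera(n);d[n]=c
pickle.dump(d,open("d1.pkl","wb"))
print("need tool mm",(R.T@(np.array([.5173,-.2885,.25])-o["eef_pos"])*1000).round(1))
a=cv2.resize(d["side"]["pixels"][140:260,230:390],(640,480),interpolation=cv2.INTER_CUBIC)
b=d["wrist"]["pixels"]
cv2.imwrite("pics/s1.png",a);cv2.imwrite("pics/w1.png",b)
E
```

```text
t 2.15 p [ 0.5172 -0.2886  0.2532] x [0.006 1.    0.   ] y [ 1.    -0.006 -0.   ] z [-0.  0. -1.] F [-0.5  0.3 -0.6] w -0.003 q [ 0.65  0.36 -0.32  1.74  0.13  1.06  0.29]
need tool mm [0.1 0.1 3.2]
```

View pics/w1.png

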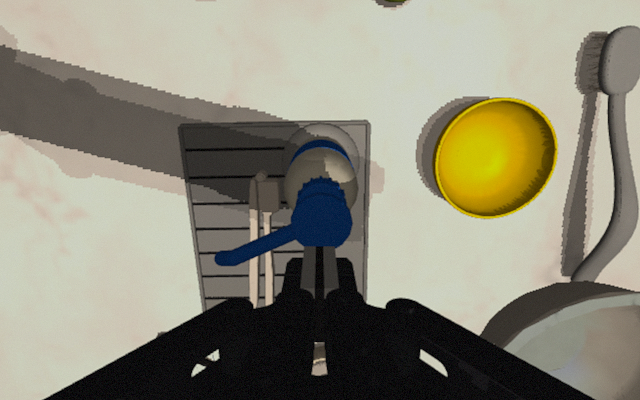

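Wrist view: the pump head disc is at about (321,214), the fingertips at (320,265) and the nozzle at (222,258). I'll cross-check against the disc mask.

Run:
```python
from h import *
import pickle
d=pickle.load(open("d1.pkl","rb"));W=d["wrist"];T=pickle.load(open("d0.pkl","rb"))["top"]
h=cv2.cvtColor(W["pixels"],cv2.COLOR_BGR2HSV);m=cv2.inRange(h,(105,150,40),(128,255,255));m[:165]=0
m=cv2.morphologyEx(m,cv2.MORPH_OPEN,cv2.getStructuringElement(cv2.MORPH_ELLIPSE,(31,31)))
ct=max(cv2.findContours(m,0,2)[0],key=cv2.contourArea);print(cv2.boundingRect(ct),cv2.minEnclosingCircle(ct))
for p in[cv2.minEnclosingCircle(ct)[0]]:
  print(plane(W,p,.188).round(4))
  print(tri(W,p,T,(418,201.8)))
print(proj(W,[.5173,-.2885,.188]),proj(W,[.5173,-.2885+.018,.188]),proj(W,[.5173,-.2885-.018,.188]))
print("noz",plane(W,(219,259),.165),tri(W,(219,259),T,(432,228)))
```

```text
(309, 202, 42, 44) ((330.0, 223.5), 22.610937118530273)
[ 0.5228 -0.285   0.188 ]
(array([ 0.52235649, -0.29520044,  0.1576252 ]), np.float64(0.004261651013761718))
[320.18350472 229.29473541] [320.11330945 198.97238803] [320.25004408 258.03783339]
noz [ 0.45107015 -0.31866867  0.165     ] (array([ 0.45044336, -0.32251285,  0.16081999]), np.float64(0.003523721855865825))
```

Predicted disc (rows 199–258, cols 290–351) agrees with the picture to within about 5 mm, so I'll go down.

Request:
drive_tool(series=[-1, 0, 0, 20, 0, 0, 0, -1, 0, 0, 18, 0, 0, 0, -1, 0, 0, 4, 0, 0, 0, -1, 0, 0, 4, 0, 0, 0, -1, 0, 0, 3, 0, 0, 0, -1, 0, 0, 0, 0, 0, 0])

```text
t: 3.05
eef_pos: [0.5174, -0.2886, 0.2047]
tool_rot: [0.0, 0.708, 0.706, 0.0]
contact_force: [-1.9, 0.3, 3.8]
gripper_width: 0.002
```

Request:
drive_tool(series=[-1, 0, 0, 3, 0, 0, 0, -1, 0, 0, 2, 0, 0, 0, -1, 0, 0, 0, 0, 0, 0])

```text
t: 3.42
eef_pos: [0.5176, -0.2887, 0.1995]
tool_rot: [0.0, 0.708, 0.706, 0.0]
contact_force: [-0.6, 0.7, 4.6]
gripper_width: -0.001
```

Request:
drive_tool(series=[-1, 0, 0, 1.5, 0, 0, 0, -1, 0, 0, 1, 0, 0, 0, -1, 0, 0, 0, 0, 0, 0])

```text
t: 3.8
eef_pos: [0.5176, -0.2887, 0.1974]
tool_rot: [0.0, 0.708, 0.706, 0.0]
contact_force: [-3.1, 0.1, 7.9]
gripper_width: -0.001
```

Request:
drive_tool(series=[-1, 0, 0, 1, 0, 0, 0, -1, 0, 0, 0, 0, 0, 0])

```text
t: 4.05
eef_pos: [0.5177, -0.2887, 0.1973]
tool_rot: [0.001, 0.708, 0.706, 0.0]
contact_force: [-3.8, 1.4, 13.3]
gripper_width: -0.002
```

The stop is reached: force rises with no further travel, total about 12 mm. Now I'll lift straight up and move to look at the press.

Request:
drive_tool(series=[-1, 0, 0, 0, 0, 0, 0, -1, 0, 0, -4, 0, 0, 0, -1, 0, 0, -6, 0, 0, 0, -1, 0, 0, -8, 0, 0, 0, -1, 0, 0, -30, 0, 0, 0, -1, 0, 0, -42, 0, 0, 0, 0.5, -40, -17.5, 0, 0, 0, 0, 0.5, -40, -17.5, 0, 0, 0, 0, 0.5, -40, -17.5, 0, 0, 0, 0, 0.5, -40, -17.5, 0, 0, 0, 0, 0.5, 0, 0, 0, 0, 0, 0, 0.5, 0, 0, 0, 0, 0, 0])

```text
t: 5.55
eef_pos: [0.4471, -0.4477, 0.2854]
tool_rot: [-0.001, 0.708, 0.706, 0.0]
contact_force: [-0.4, 0.7, -0.1]
gripper_width: 0.756
```

Run:
```python
from h import *
from station import bot
import pickle
o,R=st(bot);d={}
for n in("side","top","wrist"):
    c=bot.read_camera(n);d[n]=c
pickle.dump(d,open("d2.pkl","wb"))
cv2.imwrite("pics/w2.png",d["wrist"]["pixels"])
h=cv2.cvtColor(d["side"]["pixels"],cv2.COLOR_BGR2HSV);m=cv2.inRange(h,(105,150,60),(128,255,255));k,_,s,ce=cv2.connectedComponentsWithStats(m)
print([(s[i].tolist()) for i in range(1,k) if s[i][4]>15])
```

```text
t 5.55 p [ 0.4471 -0.4477  0.2854] x [0.002 1.    0.001] y [ 1.    -0.002 -0.   ] z [-0.     0.001 -1.   ] F [-0.4  0.7 -0.1] w 0.756 q [ 0.87  0.39 -0.25  1.61  0.1   1.15  0.6 ]
[[282, 220, 36, 13, 106], [307, 235, 10, 7, 58], [301, 264, 21, 16, 268]]
```

View pics/w2.png

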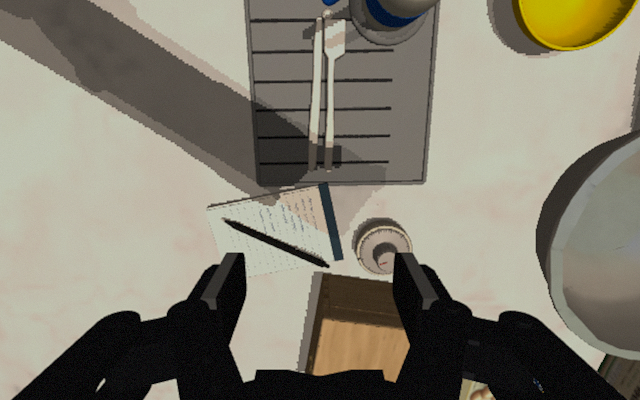

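Run:
```python
from h import *
import pickle
d=pickle.load(open("d2.pkl","rb"));W=d["wrist"]
im=W["pixels"];c=cv2.resize(im[0:185,270:400],None,fx=3.2,fy=3.2,interpolation=cv2.INTER_CUBIC)
cv2.imwrite("pics/w2c.png",c)
h=cv2.cvtColor(im,cv2.COLOR_BGR2HSV)
for v in range(10,180,10): print(v,h[v,296:356:2,2].tolist())
```

```text
10 [122, 120, 121, 120, 121, 124, 122, 122, 122, 124, 122, 122, 123, 116, 130, 176, 180, 156, 118, 121, 124, 109, 93, 85, 72, 70, 69, 44, 60, 64]
20 [36, 34, 36, 35, 35, 40, 33, 42, 37, 41, 123, 130, 128, 52, 66, 129, 126, 126, 127, 130, 128, 125, 122, 194, 180, 32, 37, 29, 44, 96]
30 [123, 122, 123, 110, 86, 70, 72, 71, 71, 63, 123, 129, 177, 92, 126, 197, 194, 196, 195, 196, 194, 196, 198, 196, 185, 117, 123, 121, 112, 100]
40 [123, 122, 120, 123, 120, 122, 125, 125, 57, 130, 198, 194, 199, 89, 116, 185, 178, 179, 180, 180, 180, 179, 179, 181, 157, 100, 102, 100, 98, 110]
50 [71, 67, 57, 44, 37, 52, 53, 54, 44, 172, 197, 196, 195, 70, 128, 199, 195, 194, 195, 196, 197, 196, 195, 196, 159, 41, 38, 39, 38, 33]
60 [120, 120, 122, 121, 123, 122, 121, 120, 94, 184, 194, 195, 197, 96, 106, 67, 149, 198, 199, 147, 88, 123, 119, 120, 121, 123, 121, 121, 119, 121]
70 [119, 121, 121, 123, 124, 121, 121, 120, 94, 187, 197, 196, 184, 98, 104, 66, 154, 199, 195, 111, 121, 120, 121, 119, 121, 123, 122, 119, 120, 122]
80 [70, 70, 72, 73, 75, 73, 60, 61, 69, 199, 195, 196, 161, 50, 50, 15, 174, 19
[... 633 characters left out ...]
, 120, 122]
130 [49, 46, 75, 104, 100, 103, 40, 167, 197, 192, 199, 140, 120, 120, 104, 138, 200, 196, 196, 114, 122, 123, 123, 122, 121, 125, 119, 119, 119, 117]
140 [53, 45, 50, 48, 49, 50, 56, 128, 150, 173, 175, 89, 101, 85, 41, 178, 196, 195, 186, 105, 119, 119, 119, 120, 119, 121, 118, 121, 116, 121]
150 [46, 45, 45, 46, 46, 46, 61, 84, 82, 79, 68, 42, 52, 46, 53, 79, 80, 80, 68, 45, 48, 42, 40, 103, 99, 102, 95, 110, 121, 119]
160 [48, 51, 52, 54, 50, 50, 61, 81, 79, 83, 58, 51, 47, 48, 58, 83, 78, 82, 58, 51, 45, 46, 45, 108, 104, 91, 92, 85, 81, 79]
170 [49, 49, 46, 51, 49, 45, 87, 72, 77, 81, 83, 97, 100, 99, 103, 106, 147, 134, 97, 98, 99, 101, 99, 100, 100, 99, 102, 100, 99, 100]
```

View pics/w2c.png

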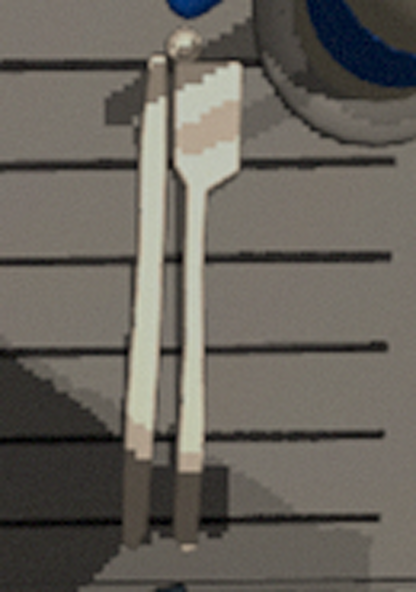

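Run:
```python
from h import *
import pickle
d=pickle.load(open("d2.pkl","rb"));W=d["wrist"]
for n,p in dict(L60=(313,60),L130=(309.3,130),L165=(308,165),R60=(335,60),R130=(334,130),R165=(332.5,165),endL=(313,171.5),endR=(329,171.5),Btl=(324,19),Btr=(346,19),Bbr=(346,50),ballT=(327,8.5),tipL=(319,17)).items():
    print(n,p,(plane(W,p,.021)*1000).round(1))
for z in(0.004,.021):print([ (plane(W,p,z)*1000).round(1)[:2] for p in((248,0),(260,185),(425,184))])
# station prediction
th=np.radians(.49);R=np.array([[np.cos(th),-np.sin(th)],[np.sin(th),np.cos(th)]])
print("tray c-- pred px",proj(W,[*(R@[-.11,-.11]+[.4834,-.3691]),.007]),proj(W,[*(R@[.085,-.11]+[.4834,-.3691]),.007]))
```

```text
L60 (313, 60) [ 441.1 -342.4   21. ]
L130 (309.3, 130) [ 436.8 -413.    21. ]
L165 (308, 165) [ 435.1 -451.4   21. ]
R60 (335, 60) [ 463.5 -342.3   21. ]
R130 (334, 130) [ 463.5 -412.9   21. ]
R165 (332.5, 165) [ 462.4 -451.4   21. ]
endL (313, 171.5) [ 440.7 -458.8   21. ]
endR (329, 171.5) [ 458.6 -458.8   21. ]
Btl (324, 19) [ 452.1 -304.5   21. ]
Btr (346, 19) [ 473.9 -304.4   21. ]
Bbr (346, 50) [ 474.5 -332.8   21. ]
ballT (327, 8.5) [ 455.  -295.2   21. ]
tipL (319, 17) [ 447.1 -302.7   21. ]
[array([ 374.8, -284.2]), array([ 377.7, -479.1]), array([ 572.6, -477.6])]
[array([ 377.9, -287.8]), array([ 380.6, -474.5]), array([ 567.3, -473.1])]
tray c-- pred px [256.79795141 186.43639798] [422.91777104 185.29404363]
```

Pump mask is the same as at the start, so it has sprung back. The press measures 166 mm long and 39 mm wide (matching the text), yaw ≈ 0, origin ≈ (0.456,-0.376), handles' middle at x=0.450. I'll tilt the tool back 25° so the camera side clears the spout, then approach.

Request:
drive_tool(series=[0.5, 0, 0, 0, 0, 0.145, 0, 0.5, 0, 0, 0, 0, 0.145, 0, 0.5, 0, 0, 0, 0, 0.145, 0, 0.5, -10, 0.5, 36, 0, 0, 0, 0.5, -10, 0.5, 36, 0, 0, 0, 0.5, -10, 0.5, 36, 0, 0, 0, 0.5, -10, 0.5, 36, 0, 0, 0, 0.5, -10, 0.5, 36, 0, 0, 0, 0.5, -10, 0.5, 36, 0, 0, 0, 0.5, 0, 0, 0, 0, 0, 0])

```text
t: 6.95
eef_pos: [0.4493, -0.409, 0.0624]
tool_rot: [-0.156, 0.69, 0.69, 0.153]
contact_force: [-0.0, 1.5, -0.2]
gripper_width: 0.756
```

Run:
```python
from h import *
from station import bot
import pickle
o,R=st(bot);c=bot.read_camera("side")
print("need tool mm",(R.T@(np.array([.450,-.404,.030])-o["eef_pos"])*1000).round(1))
a=cv2.resize(c["pixels"][180:340,180:380],None,fx=4,fy=4)[:600];cv2.imwrite("pics/s3.png",cv2.resize(c["pixels"][195:345,200:360],(640,600),interpolation=cv2.INTER_CUBIC))
```

```text
t 6.95 p [ 0.4493 -0.409   0.0624] x [0.001 0.905 0.426] y [ 1.     0.001 -0.004] z [-0.003  0.426 -0.905] F [-0.   1.5 -0.2] w 0.756 q [ 0.98  0.78 -0.29  1.6  -0.13  1.09  0.82]
need tool mm [-9.3  0.8 31.5]
```

View pics/s3.png

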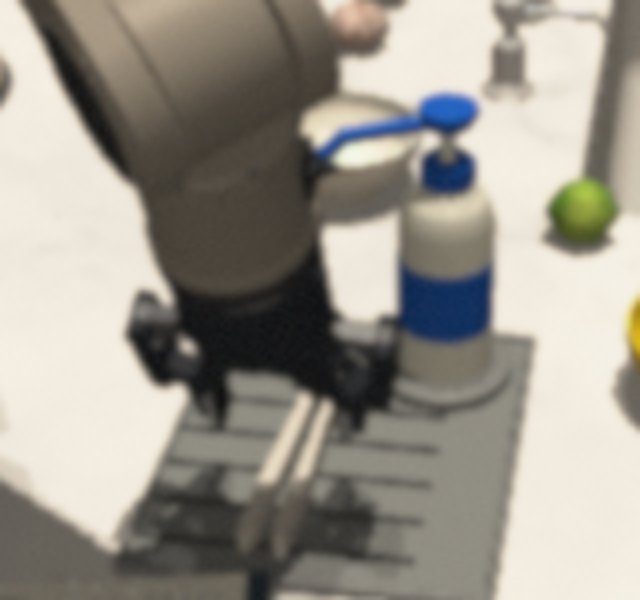

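Fingers straddle the handles, and the spout is clear of the wrist. Next I'll go down and grip.

Request:
drive_tool(series=[0.5, -5, 0.5, 16, 0, 0, 0, 0.5, -4.5, 0.5, 15.5, 0, 0, 0, 0.5, 0, 0, 0, 0, 0, 0, -1, 0, 0, 0, 0, 0, 0, -1, 0, 0, 0, 0, 0, 0, -1, 0, 0, 0, 0, 0, 0, -1, 0, 0, 0, 0, 0, 0, -1, 0, 0, 0, 0, 0, 0], force=60)

```text
t: 8.0
eef_pos: [0.4515, -0.4078, 0.0329]
tool_rot: [-0.152, 0.691, 0.69, 0.153]
contact_force: [-0.2, -2.0, 4.9]
gripper_width: 0.286
```

Request:
drive_tool(series=[-1, 4.3, 0, -9, 0, 0, 0, -1, 6.4, 0, -13.6, 0, 0, 0, -1, 6.4, 0, -13.6, 0, 0, 0, -1, 0, 0, 0, 0, 0, 0])

```text
t: 8.5
eef_pos: [0.4519, -0.4077, 0.0739]
tool_rot: [-0.151, 0.691, 0.69, 0.153]
contact_force: [0.3, -0.9, -2.0]
gripper_width: 0.289
```

Run:
```python
from h import *
from station import bot
o,R=st(bot);c=bot.read_camera("side")
cv2.imwrite("pics/s4.png",cv2.resize(c["pixels"][195:345,200:360],(640,600),interpolation=cv2.INTER_CUBIC))
```

```text
t 8.5 p [ 0.4519 -0.4077  0.0739] x [0.001 0.908 0.419] y [ 1.    -0.002  0.002] z [ 0.003  0.419 -0.908] F [ 0.3 -0.9 -2. ] w 0.289 q [ 0.98  0.76 -0.29  1.61 -0.13  1.1   0.81]
```

View pics/s4.png

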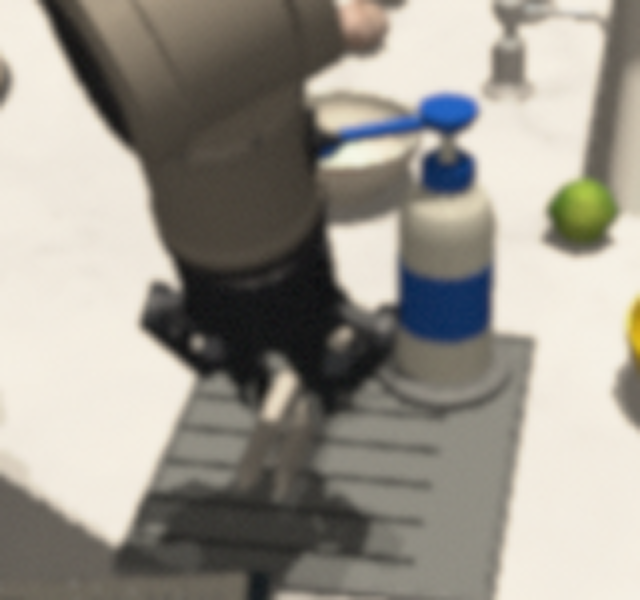

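Request:
drive_tool(series=[-1, 0, -20, 0, 0, 0, 0, -1, 0, -30, 0, 0, 0, 0, -1, 0, -30, 0, 0, 0, 0, -1, 0, -25, 0, 0, 0, 0, -1, 14, -5, -30, 0, 0, 0, -1, 19, 0, -41, 0, 0, 0, -1, 19, 0, -41, 0, 0, 0, -1, 19, 0, -41, 0, 0, 0, -1, 0, 0, 0, 0, 0, 0])

```text
t: 9.68
eef_pos: [0.3415, -0.4082, 0.2439]
tool_rot: [-0.149, 0.691, 0.69, 0.152]
contact_force: [-0.2, 0.1, -1.7]
gripper_width: 0.287
```

Run:
```python
from h import *
from station import bot
import pickle
o,R=st(bot)
# press in tool at grasp
q=[-0.152,.691,.690,.153];Rg=Ro.from_quat([q[1],q[2],q[3],q[0]]).as_matrix();pg=np.array([.4515,-.4078,.0329])
Rt=Rg.T;ot=Rg.T@(np.array([.456,-.376,.004])-pg)
pickle.dump((Rt,ot),open("press.pkl","wb"))
b=R@(Rt@[.004,.054,.0085]+ot)+o["eef_pos"];print("basket pred",b)
# target: press yaw 0, rotated -40deg about x
Rp=Ro.from_euler("x",-40,degrees=True).as_matrix();Rtool=Rp@Rt.T
p=np.array([.4106,-.0744,.150])-Rtool@(Rt@[.004,.054,.0085]+ot)
print("goal tcp",p,"tool",Rtool.round(3).tolist(),"rotvec tool",Ro.from_matrix(R.T@Rtool).as_rotvec(),"world d",p-o["eef_pos"])
```

```text
t 9.68 p [ 0.3415 -0.4082  0.2439] x [0.001 0.909 0.417] y [ 1.    -0.003  0.004] z [ 0.005  0.417 -0.909] F [-0.2  0.1 -1.7] w 0.287 q [ 1.13  0.46 -0.3   1.68 -0.16  1.34  0.9 ]
basket pred [ 0.35013291 -0.32246549  0.22311819]
goal tcp [ 0.4021     -0.12701375  0.22077848] tool [[0.001, 1.0, 0.002], [0.966, -0.001, -0.26], [-0.26, 0.002, -0.966]] rotvec tool [ 0.00209766 -0.69301236 -0.00189201] world d [ 0.0606041   0.28113815 -0.02315539]
```

Request:
drive_tool(series=[-1, 0, 0, 0, 0, -0.173, 0, -1, 0, 0, 0, 0, -0.173, 0, -1, 0, 0, 0, 0, -0.173, 0, -1, 0, 0, 0, 0, -0.173, 0, -1, 39.6, 0, -7.3, 0, 0, 0, -1, 39.6, 0, -7.3, 0, 0, 0, -1, 39.6, 0, -7.3, 0, 0, 0, -1, 39.6, 0, -7.3, 0, 0, 0, -1, 39.6, 20, -7.3, 0, 0, 0, -1, 39.6, 20, -7.3, 0, 0, 0, -1, 39.6, 20, -7.3, 0, 0, 0, -1, 0, 0, 0, 0, 0, 0])

```text
t: 11.18
eef_pos: [0.402, -0.123, 0.2186]
tool_rot: [0.09, 0.7, 0.703, -0.09]
contact_force: [-1.2, -0.6, -2.6]
gripper_width: 0.292
```

Run:
```python
from h import *
from station import bot
import pickle
o,R=st(bot);d={n:bot.read_camera(n) for n in("side","top","wrist")};pickle.dump(d,open("d5.pkl","wb"))
Rt,ot=pickle.load(open("press.pkl","rb"))
print("basket pred",(R@(Rt@[.004,.054,.0085]+ot)+o["eef_pos"]).round(4),"press y axis",(R@Rt)[:,1].round(3))
a=cv2.resize(d["side"]["pixels"][130:280,190:350],(400,375),interpolation=cv2.INTER_CUBIC)
b=cv2.resize(d["top"]["pixels"][180:330,290:450],(400,375),interpolation=cv2.INTER_CUBIC)
cv2.imwrite("pics/m5.png",np.hstack([a,b]));cv2.imwrite("pics/w5.png",d["wrist"]["pixels"])
```

```text
t 11.18 p [ 0.402  -0.123   0.2186] x [-0.004  0.968 -0.252] y [ 1.     0.004 -0.002] z [-0.    -0.252 -0.968] F [-1.2 -0.6 -2.6] w 0.292 q [ 0.46  0.12 -0.53  2.18  0.4   0.91 -0.32]
basket pred [ 0.41   -0.0697  0.1482] press y axis [-0.006  0.771 -0.636]
```

View pics/m5.png

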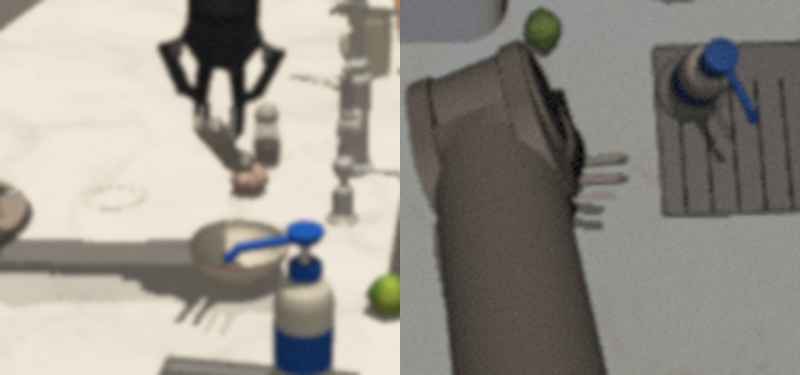

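View pics/w5.png

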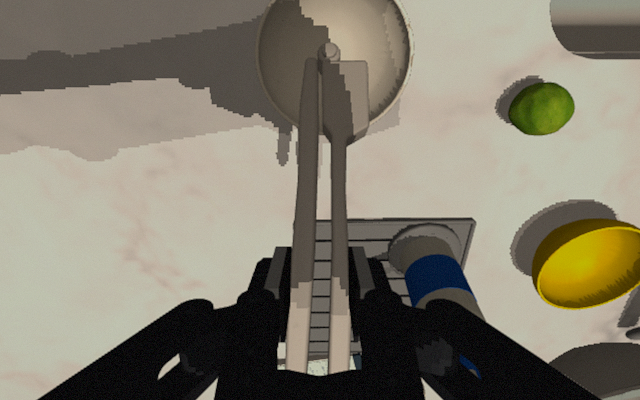

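Wrist view: the press is held with the basket at (345,95) over the off-white bowl, whose rim spans cols 257–413. Lime and tray are clear. Now I'll check the press pose in the hand by reprojecting known points.

Run:
```python
from h import *
from station import bot
import pickle
d=pickle.load(open("d5.pkl","rb"));W=d["wrist"];o,R=st(bot);Rt,ot=pickle.load(open("press.pkl","rb"))
f=lambda p:R@(Rt@(np.array(p)/1000)+ot)+o["eef_pos"]
for n,p in dict(ball=(0,83,10),Bfr=(20,72,17),Bnr=(20,43,17),Rh34=(8,30,17),L30=(-15,34,17)).items(): print(n,proj(W,f(p)).round(1))
print("bowl centre proj",proj(W,[.4106,-.0744,.05]).round(1),[proj(W,[.4106+.058*np.cos(a),-.0744+.058*np.sin(a),.05]).round(0).tolist() for a in(0,-1.57,3.14)])
D0=pickle.load(open("d0.pkl","rb"))
print("rim edges x", plane(W,(257,50),.05),plane(W,(413,50),.05))
# seams: bowl & obstacles before vs after in side view
a=D0["side"]["pixels"].astype(int);b=d["side"]["pixels"].astype(int)
for n,(x0,y0,x1,y1) in dict(bowl=(262,215,300,250),lime=(334,236,358,258),bulb=(280,193,300,210),salt=(288,170,304,197)).items(): print(n,np.abs(a-b)[y0:y1,x0:x1].mean().round(1))
# ellipse of bowl in both original views
T=D0["top"]
```

```text
t 11.32 p [ 0.4002 -0.1267  0.2188] x [ 0.002  0.967 -0.254] y [ 1.    -0.003 -0.003] z [-0.003 -0.254 -0.967] F [-0.5 -0.1 -2.5] w 0.289 q [ 0.46  0.12 -0.52  2.18  0.4   0.91 -0.32]
ball [329.2  47.6]
Bfr [372.9  61.4]
Bnr [374.1 121.5]
Rh34 [347.9 149.4]
L30 [296.6 140.7]
bowl centre proj [334.8  64.9] [[415.0, 65.0], [333.0, 140.0], [254.0, 65.0]]
rim edges x [ 0.35556283 -0.0644299   0.05      ] [ 0.46539078 -0.06438362  0.05      ]
bowl 28.7
lime 1.1
bulb 22.2
salt 7.7
```

Run:
```python
from h import *
from station import bot
import pickle
d=pickle.load(open("d5.pkl","rb"));o,R=st(bot);Rt,ot=pickle.load(open("press.pkl","rb"))
g=np.array([-5.5,-27,8.5])
outs=[]
for n,(x0,y0,x1,y1) in dict(side=(255,150,315,225),top=(335,225,395,300)).items():
    c=d[n];im=c["pixels"][y0:y1,x0:x1];im=cv2.convertScaleAbs(cv2.resize(im,None,fx=6.6,fy=6.6,interpolation=cv2.INTER_CUBIC),alpha=1.4)
    for da,col in((0,(0,0,255)),(-10,(0,255,0))):
        D=Ro.from_euler("x",da,degrees=True).as_matrix()
        for p in((-18,-83,8),(4,-83,8),(0,83,10),(20,72,17)):
            q=D@(np.array(p)-g)+g;u=proj(c,R@(Rt@(q/1000)+ot)+o["eef_pos"]);print(n,da,p,u.round(1))
            cv2.circle(im,tuple(int(v) for v in((u-[x0,y0]+.5)*6.6)),4,col,1)
    outs.append(im)
cv2.imwrite("pics/v12.png",np.hstack(outs))
for p in((0,83,10),(20,72,17),(20,43,17),(-15,34,17),(10,34,17)):
  for da in(0,-10):
    D=Ro.from_euler("x",da,degrees=True).as_matrix();q=D@(np.array(p)-g)+g;print("wrist",da,p,proj(d["wrist"],R@(Rt@(q/1000)+ot)+o["eef_pos"]).round(1))
```

```text
t 11.32 p [ 0.4002 -0.1267  0.2188] x [ 0.002  0.967 -0.254] y [ 1.    -0.003 -0.003] z [-0.003 -0.254 -0.967] F [-0.5 -0.1 -2.5] w 0.289 q [ 0.46  0.12 -0.52  2.18  0.4   0.91 -0.32]
side 0 (-18, -83, 8) [265.8 179.4]
side 0 (4, -83, 8) [274.6 180.1]
side 0 (0, 83, 10) [284.5 196.9]
side 0 (20, 72, 17) [291.1 194. ]
side -10 (-18, -83, 8) [266.4 175.7]
side -10 (4, -83, 8) [275.2 176.4]
side -10 (0, 83, 10) [283.5 203.3]
side -10 (20, 72, 17) [290.4 200. ]
top 0 (-18, -83, 8) [379.7 251.4]
top 0 (4, -83, 8) [379.3 242.1]
top 0 (0, 83, 10) [324.5 250.1]
top 0 (20, 72, 17) [325.9 241.7]
top -10 (-18, -83, 8) [377.1 251.1]
top -10 (4, -83, 8) [376.7 241.7]
top -10 (0, 83, 10) [329.6 250.7]
top -10 (20, 72, 17) [330.2 242.3]
wrist 0 (0, 83, 10) [329.2  47.6]
wrist -10 (0, 83, 10) [328.1  69.7]
wrist 0 (20, 72, 17) [372.9  61.4]
wrist -10 (20, 72, 17) [367.6  79. ]
wrist 0 (20, 43, 17) [374.1 121.5]
wrist -10 (20, 43, 17) [370.1 129.5]
wrist 0 (-15, 34, 17) [296.6 140.7]
wrist -10 (-15, 34, 17) [298.  146.2]
wrist 0 (10, 34, 17) [352.3 140.8]
wrist -10 (10, 34, 17) [350.1 146.3]
```

View pics/v12.png

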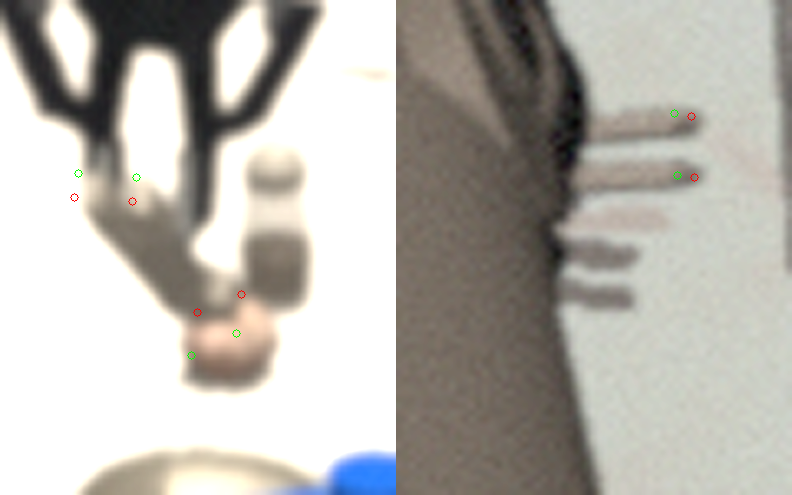

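Request:
drive_tool(series=[-1, 0, 2, 0, 0, 0, 0, -1, 0, 0, 0, 0, 0, 0, -1, 0, 0, 0, 0, 0, 0, -1, 0, 0, 0, 0, 0, 0, -1, 0, 0, 0, 0, 0, 0, -1, 0, 0, 0, 0, 0, 0])

```text
t: 12.08
eef_pos: [0.4036, -0.1258, 0.2197]
tool_rot: [0.091, 0.702, 0.701, -0.091]
contact_force: [0.1, 0.1, -1.3]
gripper_width: 0.288
```

Run:
```python
from h import *
from station import bot
import pickle
Rt,ot=pickle.load(open("press.pkl","rb"))
for i in range(2):
    w=bot.read_camera("wrist");o,R=st(bot)
    print("basket",(R@(Rt@[.004,.054,.0085]+ot)+o["eef_pos"]).round(4),"y axis",(R@Rt)[:,1].round(3),"x axis",(R@Rt)[:,0].round(3),"vel",np.abs(o["joint_vel"]).max().round(4))
# bowl rim in wrist now vs prediction, lime too
h=cv2.cvtColor(w["pixels"],cv2.COLOR_BGR2HSV);m=cv2.inRange(h,(30,90,30),(80,255,255));k,_,s,ce=cv2.connectedComponentsWithStats(m);i=1+s[1:,4].argmax()
print("lime now",plane(w,ce[i],.022).round(4))
D0=pickle.load(open("d0.pkl","rb"));D=pickle.load(open("d5.pkl","rb"))
for n,(x0,y0,x1,y1) in dict(bulb=(280,193,300,210),salt=(288,170,304,197)).items():
    t=D0["side"]["pixels"][y0:y1,x0:x1];r=cv2.matchTemplate(bot.read_camera("side")["pixels"][y0-6:y1+6,x0-6:x1+6],t,cv2.TM_CCOEFF_NORMED);print(n,cv2.minMaxLoc(r)[1::2])
```

```text
t 12.12 p [ 0.4036 -0.1258  0.2197] x [ 0.002  0.967 -0.254] y [ 1.    -0.002  0.   ] z [-0.    -0.254 -0.967] F [-0.3 -0.2 -1.3] w 0.29 q [ 0.46  0.12 -0.53  2.18  0.41  0.92 -0.32]
basket [ 0.4121 -0.0727  0.1493] y axis [-0.     0.77  -0.638] x axis [ 1.    -0.001 -0.002] vel 0.001
t 12.18 p [ 0.4036 -0.1258  0.2197] x [ 0.002  0.967 -0.254] y [ 1.    -0.002 -0.   ] z [-0.001 -0.254 -0.967] F [-0.4  0.  -1.5] w 0.29 q [ 0.46  0.12 -0.53  2.18  0.41  0.92 -0.32]
basket [ 0.4121 -0.0727  0.1493] y axis [-0.     0.77  -0.638] x axis [ 1.    -0.001 -0.002] vel 0.0021
lime now [ 0.5872 -0.1152  0.022 ]
bulb (0.6048551797866821, (6, 6))
salt (0.9197571873664856, (6, 6))
```

```bash
python3 -c "
from station import bot
print(bot.hand_in())"
```

```text
the job is handed in; nothing more can be done
None
```

I pumped the bottle onto the press, and the arm now holds the press still with its basket over the middle of the small bowl. The job was handed in at about 12 s; no verdict was reported.

- **Pump:** I pushed the head straight down about 12 mm, until it stopped moving and the force rose to 13 N. Afterwards the blue head looked exactly as it did at the start, so it sprang back.
- **Press:** I gripped it by the handles at 60 N, with the tool leaned back 25° to stay clear of the spout. I raised it about 40 mm, drew it out 110 mm toward -x and carried it to the bowl.
- **Final hold:** From the grasp geometry, the basket is at (0.412, -0.073, 0.149) m against a measured bowl centre of (0.411, -0.074). The basket end slants down 39.6° with under 0.2° of roll, and the arm is still.
- **Loose objects:** The lime is within about 4 mm of its first measured place (the calibration is good to about 2 mm). The salt shaker and garlic bulb showed no shift. The bowl's rim is where it was first measured across x; its y was not measured again.

Three checks were weaker or disagreed:
- **Side camera:** It disagreed with the top camera by about 6 mm in x, so I averaged the two and relied on the wrist camera for close measurements.
- **Wrist view:** It fitted the press's pitch well, but the press looked about 10% narrower than predicted. The basket's sideways position is good to about 2–3 mm.
- **Garlic bulb:** The press partly hid it in the side view, so its match was weak (0.60), though at zero shift.

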